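# Set a free-standing resistance tester's stiff range switch and run the test

## Robot

A 6-joint arm with a two-finger parallel gripper is mounted at the origin on a cart in front of the work surface, level with it; the furniture and walls round the work are solid. World frame = base frame: x ahead of the robot, y to its left, z up, the work surface at z = 0. Lengths are in mm, angles in degrees, forces in N, time in s.
With the tool pointing down it reaches from about 375 to 975 mm from the base axis. Payload 3.8 kg.
Tool frame: the origin (TCP) lies at the very end of the fingers, on their centre line; the grasp point (between the pads) lies 19 mm behind it; z points along the fingers, y is the line along which they close (so a half turn about z gives the same grasp; the last joint's range is limited). The gripper opens to 88 mm and grips with 3 to 60 N. Pads are 18 mm wide; open, the fingers measure 123 mm over their backs; the gripper's body (75 mm by 187 mm) begins 45 mm behind the grasp point.
Start: joints at [67.729, 15.12, 91.902, -0, 72.978, -2.114], TCP at [232.594, 633.654, 238.706] pointing down, gripper open.
Joint ranges: [-150.88, 150.88], [-54.13, 125.18], [17.81, 147.31], [-75.09, 255.09], [0, 152.58], [-146.25, 146.25]. Speed limits (degrees/s): [147.25, 147.25, 180, 180, 180, 180].

## Interface

Orientations are given as [roll, pitch, yaw] about the fixed x, y, z axes, in that order (R = Rz(yaw) Ry(pitch) Rx(roll)).
In Python, from cell import manip gives the robot as it stands. Calls block until the motion is done:
- manip.move_pose(position, orientation): joint-space move of the TCP to a pose.
- manip.servo_line(position, ori=None, velocity=150, force_limit=None): straight line of the TCP; ori=None keeps the orientation; velocity is the mean speed in mm/s. With force_limit (N) it stops when the force on the tool has changed by that much, and returns True; else False.
- manip.movej(angles): joint-space move.
- manip.grip(opening, f_grip=None): opening from 0.0 (shut) to 1.0 (fully open); f_grip is the grip in N (None keeps the last); returns when the fingers have stopped.
- manip.sleep(seconds).
- manip.ik(position, orientation): joint angles nearest the present ones, or None.
- manip.read_state(): the state.
- manip.grab_frame(name): name is "scene" or "top" or "wrist"; returns the picture (384x512x3 uint8, red, green, blue); there is no depth.
- manip.camera_params(name): a dict with "fov_y" (degrees; the focal length in pixels is half the picture's height over the tangent of half this angle, whatever the lens; pixels are square), "cx", "cy" (the principal point, pixels), "rvec" (rotation vector, rad) and "tvec" (3), from world to camera coordinates, as OpenCV has them. Camera axes: x right, y down, z forward; pixel columns grow to the right and rows downward; lengths in mm; the calibration is good to about 2 mm. The wrist camera is an equidistant fisheye: a pixel r from the principal point sees the ray r / f radians off the axis. A picture is of the moment at which its call begins: read the wrist's pose just before it. camera_params takes no time and is no camera call; for the wrist camera it gives the pose at the moment of the call.
A pose or a line that the arm cannot do raises manip.PlanningError and nothing moves.
- manip.job_done(): hands the job in; it is judged then, once.
The state is a dict: "time_s": time; "joint_pos": joint angles; "joint_vel": joint speeds; "tau": joint torques, N m; "position": TCP position; "orientation": TCP orientation; "wrist_force": force on the tool from outside, world axes, zero at the start; "ft_torque": the same for the moment, N m; "width": opening from 0.0 (shut) to 1.0 (fully open); "finger_force": force on a finger pad.
Only numpy, scipy, OpenCV 4.12 (cv2) and the standard library are available. Lean on these libraries where they do the work, as an engineer would, in place of code of your own. Each camera call takes 0.05 s, during which the arm holds its last target. There are 200 camera calls.

## Task

A calibration load stands in the socket of the small resistance tester. Turn the tester's stiff range knob clockwise to the long mark on its scale, bearing down on the knob firmly but not hard as you turn so that the light tester neither slews round nor walks on the mat; then press the round TEST key fully and hold it down for a good second, and let go. Never press the key on another range, and leave the things lying round it where they are.

Things in the scene. Friction and masses are not known exactly. Their poses are not given: they have to be found in the camera images.
- tester: Grey and white instrument, 150 mm deep (x), 120 mm wide (y), loose on the bench; black face plate 50 mm above it. Origin: centre of its underside; x points to its rear (display), z up. On top: bar knob in the middle, display rear left, socket with a 28 mm calibration load rear right (top 83 mm up), TEST key front right, two terminals 4 mm high front left.
- tester_feet: The tester's four hard, slippery feet, 16 mm across, at x = +-40, y = +-30 mm in its frame, on the bench's blue mat (surface z = 0); same origin and axes as the tester. The tester weighs only 0.3 kg and friction is about 0.35, so unpressed it spins before the switch clicks on. Some 8 N of push on the knob holds it; 10 to 18 N is right, above 25 N is too hard.
- knob_grip (a point): Nominal centre of the range knob's bar, on its axis, half-way up; tester frame x = 2, y = 0, z = 70.5 mm. Polished bar, 38 mm long, 11.5 mm thick with flat sides, 20 mm high, too slippery (friction 0.12) to push down by its sides: the fingertips push on the flat skirt, 46 mm across, 10 mm below this point, that turns with it. The knob may sit up to 4 mm higher or lower than this: feel for it.
- range_knob (a joint): Knob angle, rad, clockwise from above positive. A switch with a click each 0.419 rad (24 degrees), about 0.12 N m each, springing into the nearest position: 0 = round dot, 1 to 6 = marks, position 4 (1.676 rad) = long mark; stops just beyond 0 and 2.513. The bar's white pointer end points 1.257 rad minus this angle, counter-clockwise, from the tester's x axis.
- test_key (a joint): Travel of the TEST key in m: 0 up, 0.005 fully down; springs back. It takes about 1.5 N to start and 5 N fully down.
- key_top (a point): Centre of the top of the TEST key, a grey button 19 mm across that stands 11 mm above the face plate (its fixed collar, 25 mm across, 3 mm); it is pressed straight down.
- corner_front (a point): Front left corner of the tester's case, 40 mm above the bench (tester frame x = -75, y = 60).
- corner_rear (a point): Rear right corner of the tester's case, 40 mm above the bench (tester frame x = 75, y = -60).
- tweezers: Steel tweezers 128 mm long lying behind the tester; origin at their centre on the bench.
- kapton_roll: Roll of amber tape, 74 mm across and 14 mm high, lying flat to the left of the tester; origin at the centre of its underside.
- sma_adapter_1: Small gold adapter, 10 mm across and 22 mm high, standing near the tester's front left; origin at the centre of its underside.
- usb_stick: Black USB stick, 52 x 18 x 8 mm, lying to the left of the tester; origin at the centre of its underside.
- flush_cutter: Red-handled flush cutter 131 mm long lying farther to the left; origin at its centre on the bench.

How it is judged:
By the outcome, as a careful person would: the job done as asked, in the order asked, and still so for the second after the job is handed in, with the robot touching nothing.
It also fails if it takes over 54 s, if anything falls off the work surface, if the arm or the gripper's body presses on something with over 40 N, if the wrist force passes 120 N, or if a joint passes its speed limit or range.

## Working session

There is one attempt and no reset: what is moved stays moved. The work goes in short steps, each a Python script; the robot and the scene stay as the last script left them, time stands still between calls to the robot, and variables do not carry over. Pictures are saved under pics/ and viewed, at most 10 in all, crops included, and the job is handed in when it is done.

```bash
ls; mkdir -p pics
python3 - <<'E'
from cell import manip
import cv2,numpy as np
for n in("scene","top"):
    f=manip.grab_frame(n); cv2.imwrite(f"pics/{n}0.png",cv2.cvtColor(f,cv2.COLOR_RGB2BGR))
    print(manip.camera_params(n))
a=cv2.imread("pics/scene0.png");b=cv2.imread("pics/top0.png")
print(manip.read_state())
E
```

```text
pics
{'fov_y': 57.997346786715234, 'cx': 255.33608369053957, 'cy': 190.88604336805554, 'rvec': array([ 2.10437081, -1.29184973,  0.4852728 ]), 'tvec': array([-121.37948199,  472.63914542,  514.08406286])}
{'fov_y': 44.13758652000573, 'cx': 255.2464406990777, 'cy': 188.6466082170371, 'rvec': array([ 2.19711504, -2.13843333,  0.06378003]), 'tvec': array([ 153.59444762,  543.56700698, 1085.82463546])}
{'time_s': 0.1, 'joint_pos': array([ 6.77303029e+01,  1.51667506e+01,  9.19716189e+01,  5.76074377e-04,
        7.29779424e+01, -2.11281731e+00]), 'joint_vel': array([-0.00320649, -0.10030885, -0.19442625, -0.01750514, -0.07757331,
        0.04685312]), 'tau': array([ 1.48257903e-03, -5.03614855e+01, -3.58074582e+01,  7.30597135e-02,
        2.32498714e-02, -5.63986396e-05]), 'position': array([232.34344965, 633.08000091, 237.50712831]), 'orientation': array([-1.79883788e+02, -4.83821698e-03,  1.59842946e+02]), 'wrist_force': array([-0.01049851,  0.00719438, -0.79379887]), 'ft_torque': array([ 0.02571258, -0.06208921, -0.00844568]), 'finger_force': 0.0, 'width': 1.0031103308616307}
```

View pics/top0.png

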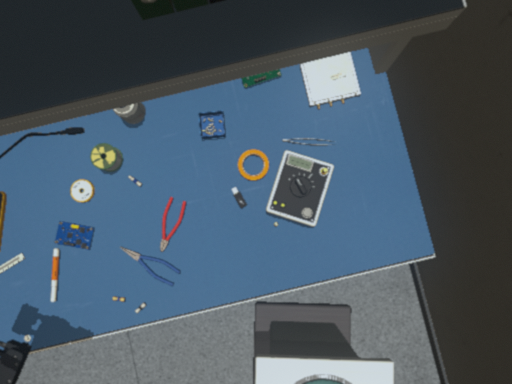

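View pics/scene0.png

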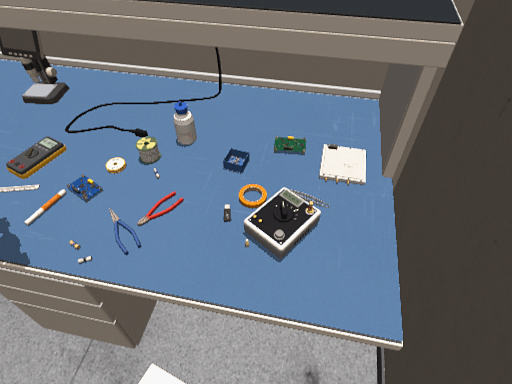

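```bash
cat > h.py <<'E'
from cell import manip
import cv2,numpy as np
def ray(cp,uv,fish=False):
    f=192/np.tan(np.radians(cp["fov_y"]/2)); x=(uv[0]-cp["cx"])/f; y=(uv[1]-cp["cy"])/f
    if fish:
        r=np.hypot(x,y)+1e-12; d=np.array([np.sin(r)*x/r,np.sin(r)*y/r,np.cos(r)])
    else: d=np.array([x,y,1.])
    R=cv2.Rodrigues(np.array(cp["rvec"]))[0]; return -R.T@np.array(cp["tvec"]),R.T@d
def onz(cp,uv,z,fish=False):
    o,d=ray(cp,uv,fish); return o+d*(z-o[2])/d[2]
def proj(cp,P,fish=False):
    f=192/np.tan(np.radians(cp["fov_y"]/2)); R=cv2.Rodrigues(np.array(cp["rvec"]))[0]
    c=R@np.array(P)+np.array(cp["tvec"]); 
    if fish:
        s=np.hypot(c[0],c[1]); return np.array([cp["cx"],cp["cy"]])+f*np.arctan2(s,c[2])*c[:2]/s
    return np.array([cp["cx"],cp["cy"]])+f*c[:2]/c[2]
def look(name,fn):
    cp=manip.camera_params(name); f=cv2.cvtColor(manip.grab_frame(name),cv2.COLOR_RGB2BGR)
    cv2.imwrite(fn,f); return cp,f
E
python3 - <<'E'
from h import *
cp=manip.camera_params("top"); im=cv2.imread("pics/top0.png")
for n,uv,z in [("knob",(302,184),70),("key",(307,213),61),("load",(323,171),83),("disp",(299,161),52),("rol",(253,165),14),("sma",(276,224),22),("shelfedge",(250,110),300)]:
    print(n,onz(cp,uv,z).round(0))
p=onz(cp,(302,186),60)
q=[p[0]-0,p[1],300]
for yaw in (-100,-70,-40,0,60,90,160): 
    j=manip.ik(q,[180,0,yaw]); print(yaw,None if j is None else np.round(j))
print(manip.camera_params("wrist"))
big=cv2.resize(im[140:240,240:360],None,fx=6,fy=6,interpolation=cv2.INTER_CUBIC); cv2.imwrite("pics/crop.png",big)
E
```

```text
knob [549.  63.  70.]
key [484.  49.  61.]
load [578.  18.  83.]
disp [603.  69.  52.]
rol [596. 175.  14.]
sma [458. 118.  22.]
shelfedge [657. 175. 300.]
-100 None
-70 None
-40 [  4.  -1. 103.  -0.  78. 134.]
0 [  4.  -1. 103.  -0.  78.  94.]
60 [  4.  -1. 103.  -0.  78.  34.]
90 [  4.  -1. 103.  -0.  78.   4.]
160 [  4.  -1. 103.   0.  78. -66.]
{'fov_y': 65.70646984690485, 'cx': 250.09413163274814, 'cy': 188.5477863775238, 'rvec': array([-2.34704739, -1.63869396, -0.26568506]), 'tvec': array([-673.7689402 ,  -43.4485041 ,  391.08414675])}
```

View pics/crop.png

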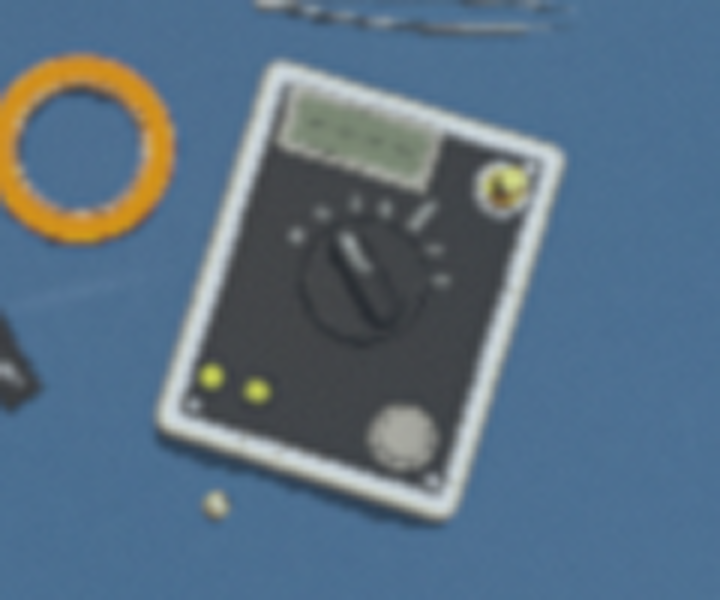

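Run:
```python
from h import *
cp=manip.camera_params("top")
C=lambda u,v:(240+(u+.5)/6-.5,140+(v+.5)/6-.5)
k=onz(cp,C(365,282),60); print("knob",k)
# outer corners at approx z=50
for c in [(275,65),(562,152),(450,518),(162,428)]: print(onz(cp,C(*c),45).round(1))
a=onz(cp,C(345,235),80);b=onz(cp,C(384,325),80);print("bar",a,b,np.degrees(np.arctan2(*(a-b)[1::-1])))
print("key",onz(cp,C(403,437),61),"load",onz(cp,C(503,187),83))
manip.movej(manip.ik([k[0]-20,k[1],270],[180,0,160]))
cp,f=look("wrist","pics/w1.png"); o,_=ray(cp,(250,188)); print(o,manip.read_state()["position"],manip.read_state()["time_s"])
print(proj(cp,k,True),cp)
```

```text
knob [543.62597277  65.23461804  60.        ]
[628.  100.5  45. ]
[597.  -10.2  45. ]
[455.9  30.2  45. ]
[487.  140.3  45. ]
bar [559.14346929  74.40058456  80.        ] [526.06771291  59.31633986  80.        ] 24.515423376027616
key [485.54353353  49.90488086  61.        ] load [578.16475422  16.64332801  83.        ]
[445.38111739  94.27376956 415.59297954] [523.63924453  66.0505428  269.95366242] 2.4333
[255.05325165 175.38065199] {'fov_y': 65.70646984690485, 'cx': 250.09413163274814, 'cy': 188.5477863775238, 'rvec': array([-2.34539651, -1.6434716 , -0.26908624]), 'tvec': array([-240.72010007, -498.71945113,  270.74369888])}
```

View pics/w1.png

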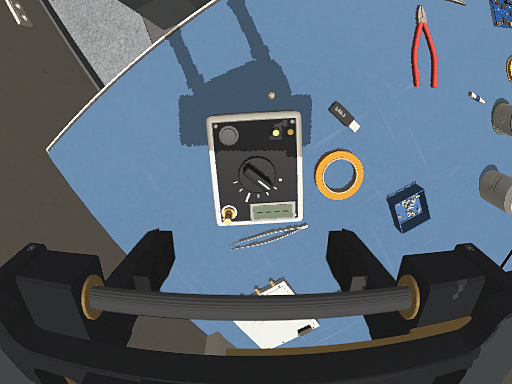

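Run:
```python
from h import *
manip.servo_line([585,50,160],velocity=120)
cp,f=look("wrist","pics/w2.png"); np.save("cp2.npy",cp,allow_pickle=True)
u,v=proj(cp,[540,65,60],True).astype(int);print(u,v)
u0=max(u-110,0);v0=max(v-110,0)
cv2.imwrite("pics/w2c.png",cv2.resize(f[v0:v0+200,u0:u0+220],None,fx=3,fy=3,interpolation=cv2.INTER_CUBIC));print(u0,v0,manip.read_state()["time_s"])
```

```text
248 134
138 24 3.6917
```

View pics/w2c.png

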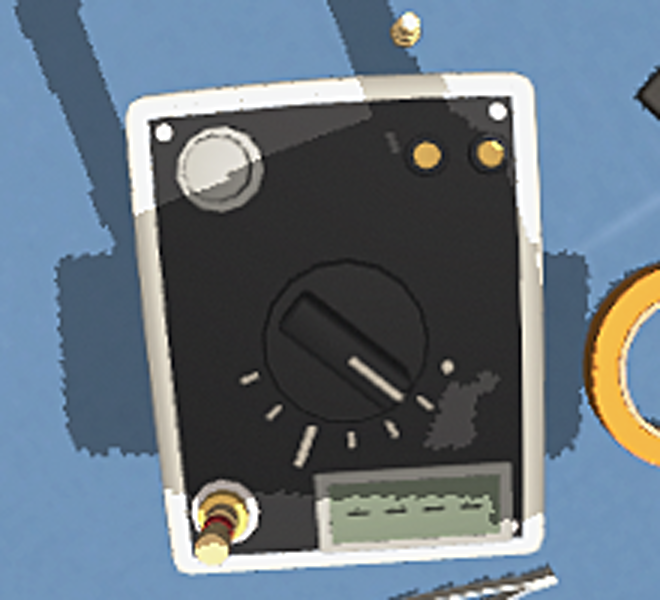

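Run:
```python
from h import *
cp=np.load("cp2.npy",allow_pickle=True).item()
C=lambda u,v:(138+(u+.5)/3-.5,24+(v+.5)/3-.5)
P={}
for n,c,z in [("knob",(346,342),60.5),("key",(213,166),61),("scrR",(164,133),50),("scrL",(498,111),50),("dot",(447,367),50),("m6",(249,378),50),("m4o",(300,465),50),("m4i",(311,427),50),("load",(212,552),83),("FR",(132,103),50),("FL",(530,75),50),("RL",(540,548),50),("RR",(184,570),50),("pA",(353,360),80.5),("pB",(401,398),80.5),("bA",(300,293),80.5),("bB",(284,330),80.5)]:
    P[n]=onz(cp,C(*c),z,True); print(n,P[n].round(1))
a=lambda p,q:np.degrees(np.arctan2(*(P[q]-P[p])[1::-1]))
print("long",a("m4o","m4i")+180,"pointer",a("pA","pB"),"edges",a("FR","RR"),a("FL","RL"),a("FR","FL")-90,a("RR","RL")-90, "scr",a("scrR","scrL")-90)
print(np.mean([P[k] for k in("FR","FL","RL","RR")],0))
print("rays m4 from knob",a("knob","m4o"),a("knob","dot"),a("knob","m6"))
```

```text
knob [543.8  67.8  60.5]
key [485.   50.8  61. ]
scrR [469.7  39.8  50. ]
scrL [496.2 131.   50. ]
dot [562.3  92.7  50. ]
m6 [545.6  37.   50. ]
m4o [575.7  41.7  50. ]
m4i [565.8  48.9  50. ]
load [581.7  15.1  83. ]
FR [457.7  34.3  50. ]
FL [488.8 143.5  50. ]
RL [627. 103.  50.]
RR [595.4  -5.2  50. ]
pA [545.8  68.7  80.5]
pB [559.5  77.1  80.5]
bA [524.9  62.   80.5]
bB [532.4  54.9  80.5]
long 323.8532520820453 pointer 31.407990162278768 edges -16.011138502414955 -16.336535552135192 -15.929757843941204 -16.268839137813785 scr -16.225837859418164
[542.20801928  68.91401664  50.        ]
rays m4 from knob -39.30677623122932 53.409544878025926 -86.69622626484058
```

Run:
```python
from h import *
manip.grip(0.32,5)
K=[544,67.3]
manip.move_pose(K+[110],[180,0,211.8])
manip.servo_line(K+[92],velocity=60)
s=manip.read_state();print(s["position"],s["orientation"],s["joint_pos"].round(1),s["wrist_force"],s["time_s"],s["width"])
cp,f=look("wrist","pics/w3.png");np.save("cp3.npy",cp,allow_pickle=True)
print(proj(cp,K+[80.5],True),proj(cp,K+[92],True))
u,v=proj(cp,K+[80],True).astype(int);u0=max(u-100,0);v0=max(v-90,0);print(u0,v0)
cv2.imwrite("pics/w3c.png",cv2.resize(f[v0:v0+150,u0:u0+200],None,fx=4,fy=4,interpolation=cv2.INTER_CUBIC))
```

```text
[543.48507017  67.20308854  91.20591552] [ 1.79958441e+02 -7.71453082e-02 -1.48215438e+02] [   4.4    9.5  115.5    0.    55.2 -117.3] [-0.24658896  0.86459915  0.43455106] 5.9667 0.3218159783537835
[249.61333082 238.31706533] [249.57936359 247.93991251]
149 147
```

View pics/w3c.png

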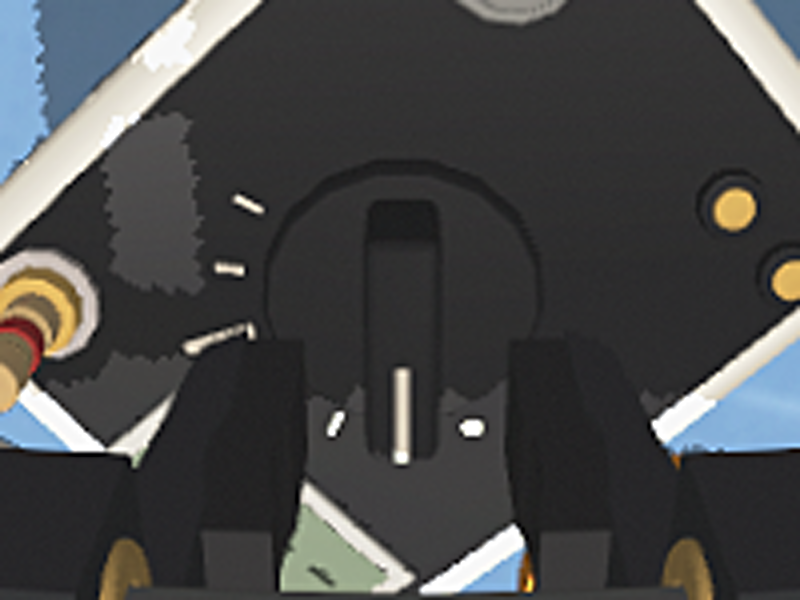

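Run:
```python
from h import *
K=[544.3,66.8]
def st(m):
    s=manip.read_state();print(m,"t%.2f"%s["time_s"],s["position"].round(2),s["wrist_force"].round(2),"Mz %.3f"%s["ft_torque"][2],"w %.3f"%s["width"],round(s["finger_force"],1));return s
manip.servo_line(K+[70],velocity=60); st("70")
print(manip.servo_line(K+[53],velocity=15,force_limit=3)); s=st("touch")
manip.sleep(.3);s=st("rest")
```

```text
70 t6.53 [543.84  66.76  69.36] [ 0.22 -0.03  0.2 ] Mz -0.041 w 0.323 0.0
True
touch t7.33 [544.35  66.83  57.73] [ 0.4  -0.18  4.49] Mz 0.007 w 0.320 2.1
rest t7.63 [544.35  66.83  57.73] [ 0.35 -0.61  5.47] Mz 0.001 w 0.322 2.7
```

```bash
cat >> h.py <<'E'
def st(m):
    s=manip.read_state();print(m,"t%.2f"%s["time_s"],s["position"].round(2),"yaw %.1f"%s["orientation"][2],s["wrist_force"].round(2),"Mz %.3f"%s["ft_torque"][2],"w %.3f"%s["width"],round(s["finger_force"],1));return s
E
python3 - <<'E'
from h import *
for w in (.2,.165,.145,.13,.12):
    manip.grip(w,3); s=st(w)
    if np.hypot(*s["wrist_force"][:2])>2.5: break
E
```

```text
0.2 t8.00 [544.07  66.98  57.72] yaw -148.2 [-0.13  0.7   5.26] Mz 0.036 w 0.199 3.0
0.165 t8.26 [544.08  66.98  57.73] yaw -148.2 [-1.21  0.56  6.41] Mz 0.007 w 0.164 3.0
0.145 t8.49 [544.09  66.97  57.73] yaw -148.2 [-0.2   0.11  5.82] Mz -0.008 w 0.148 3.0
0.13 t8.72 [544.13  66.9   57.72] yaw -148.2 [-0.25  0.15  5.59] Mz -0.019 w 0.130 5.1
0.12 t8.93 [544.13  66.89  57.71] yaw -148.2 [-0.47  0.48  6.27] Mz -0.029 w 0.133 5.1
```

Run:
```python
from h import *
manip.grip(0.10,20); st("grip")
z=manip.read_state()["position"][2]
P=[544.2,66.9]
for i in range(6):
    z-=.3
    manip.servo_line(P+[z],velocity=10); s=st("z%.2f"%z)
    if s["wrist_force"][2]>11.5: break
```

```text
grip t9.15 [544.12  66.91  57.72] yaw -148.2 [-0.97  1.28  5.23] Mz -0.004 w 0.129 22.1
z57.42 t9.40 [544.13  66.91  57.73] yaw -148.2 [-1.13  0.1   5.66] Mz -0.036 w 0.128 22.2
z57.12 t9.65 [544.14  66.94  57.71] yaw -148.2 [-2.17  0.3   8.79] Mz -0.044 w 0.129 22.6
z56.82 t9.90 [544.17  66.93  57.71] yaw -148.2 [-2.52 -0.66 10.68] Mz -0.037 w 0.129 22.9
z56.52 t10.15 [544.17  66.95  57.69] yaw -148.2 [-3.51 -0.39 11.67] Mz 0.001 w 0.126 23.2
```

```bash
cat > turn.py <<'E'
from h import *
import sys
p=np.array([float(x) for x in sys.argv[1].split(",")]); y0,y1=float(sys.argv[2]),float(sys.argv[3]); Fz=13.5
n=int(round(abs(y1-y0)/4)) or 1
for i,y in enumerate(np.linspace(y0,y1,n+1)):
    manip.servo_line(list(p),[180,0,y],velocity=20); s=st("y%.1f"%y); f=s["wrist_force"]
    if f[2]>20 or f[2]<6 or np.hypot(*f[:2])>5: print("abort"); break
    p[:2]+=np.clip(.06*f[:2],-.2,.2); p[2]-=np.clip(.06*(Fz-f[2]),-.3,.3)
print("p",",".join("%.3f"%v for v in p))
E
python3 turn.py 544.0,66.9,56.3 211.8 187.8
```

```text
y211.8 t10.40 [544.16  66.91  57.68] yaw -148.2 [-4.13 -0.25 12.81] Mz 0.005 w 0.128 23.5
y207.8 t10.65 [544.3   66.93  57.69] yaw -152.2 [-3.53  0.26 12.05] Mz 0.145 w 0.129 24.1
y203.8 t10.90 [544.32  67.01  57.71] yaw -156.2 [-3.05  0.17 12.77] Mz 0.012 w 0.129 23.9
y199.8 t11.15 [544.3   67.04  57.71] yaw -160.2 [-2.85  0.29 12.3 ] Mz 0.003 w 0.125 24.1
y195.8 t11.40 [544.27  67.09  57.69] yaw -164.2 [-2.02 -0.06 11.06] Mz -0.096 w 0.130 24.4
y191.8 t11.65 [544.24  67.14  57.67] yaw -168.2 [-1.64 -0.06 12.18] Mz -0.097 w 0.125 25.2
y187.8 t11.90 [544.27  67.21  57.69] yaw -172.2 [-1.78  0.53 12.82] Mz -0.079 w 0.127 25.5
p 542.919,66.953,55.791
```

```bash
python3 turn.py 542.919,66.953,55.791 187.8 139.8
```

```text
y187.8 t12.15 [544.23  67.2   57.67] yaw -172.2 [-2.5   1.29 12.87] Mz -0.075 w 0.129 25.5
y183.8 t12.40 [544.27  67.21  57.68] yaw -176.2 [-2.08  0.61 11.96] Mz 0.168 w 0.131 25.3
y179.8 t12.65 [544.28  67.31  57.7 ] yaw 179.8 [-2.11  0.42 13.1 ] Mz 0.011 w 0.128 25.2
y175.8 t12.90 [544.24  67.35  57.67] yaw 175.8 [-1.08  0.85 11.69] Mz 0.013 w 0.131 25.4
y171.8 t13.15 [544.29  67.39  57.69] yaw 171.8 [-2.24  0.31 12.93] Mz -0.027 w 0.133 25.9
y167.8 t13.40 [544.31  67.43  57.7 ] yaw 167.8 [-2.04 -0.31 12.17] Mz -0.101 w 0.125 26.0
y163.8 t13.65 [544.3   67.5   57.69] yaw 163.8 [-1.34  0.23 12.55] Mz -0.093 w 0.126 26.1
y159.8 t13.90 [544.36  67.48  57.7 ] yaw 159.8 [-0.25  0.71 12.62] Mz 0.056 w 0.126 26.2
y155.8 t14.15 [544.37  67.54  57.68] yaw 155.8 [-1.02  0.82 12.89] Mz 0.079 w 0.128 26.1
y151.8 t14.40 [544.38  67.6   57.69] yaw 151.8 [-0.38  0.93 12.23] Mz -0.096 w 0.129 26.1
y147.8 t14.65 [544.4   67.64  57.68] yaw 147.8 [-0.52  0.77 14.12] Mz -0.004 w 0.132 26.1
y143.8 t14.90 [544.42  67.67  57.68] yaw 143.8 [-0.66 -0.12 12.38] Mz -0.071 w 0.129 26.1
y139.8 t15.15 [544.44  67.7   57.67] yaw 139.8 [-0.62  0.11 12.45] Mz -0.029 w 0.129 26.1
p 541.909,67.350,55.098
```

Run:
```python
from h import *
a=np.array([541.909,67.35,55.098]);b=np.array([544.4,67.7,57.75])
manip.grip(0.3,20); st("open")
for t in (.35,.7,1): manip.servo_line(list(a+(b-a)*t),velocity=20); st(t)
manip.servo_line([544.4,67.7,95],velocity=100); st("up")
manip.servo_line([585,50,160],[180,0,160],velocity=150); st("view")
cp,f=look("wrist","pics/w4.png"); np.save("cp4.npy",cp,allow_pickle=True)
cv2.imwrite("pics/w4c.png",cv2.resize(f[24:224,138:358],None,fx=3,fy=3,interpolation=cv2.INTER_CUBIC))
```

```text
open t15.57 [545.01  67.87  57.7 ] yaw 139.8 [ 0.69  1.6  10.87] Mz 0.002 w 0.298 5.7
0.35 t15.82 [544.89  67.81  57.7 ] yaw 139.8 [0.   1.1  9.18] Mz 0.004 w 0.298 4.3
0.7 t16.07 [544.66  67.75  57.72] yaw 139.8 [-0.04  0.25  5.7 ] Mz -0.017 w 0.299 3.3
1 t16.32 [544.46  67.73  57.74] yaw 139.8 [-0.17  1.06  3.64] Mz -0.017 w 0.298 2.1
up t16.84 [544.21  67.68  94.95] yaw 139.8 [-0.49 -0.5  -0.15] Mz -0.081 w 0.301 0.0
view t17.52 [583.98  49.99 158.7 ] yaw 159.9 [-0.9   0.3  -0.97] Mz 0.009 w 0.298 0.0
```

View pics/w4c.png

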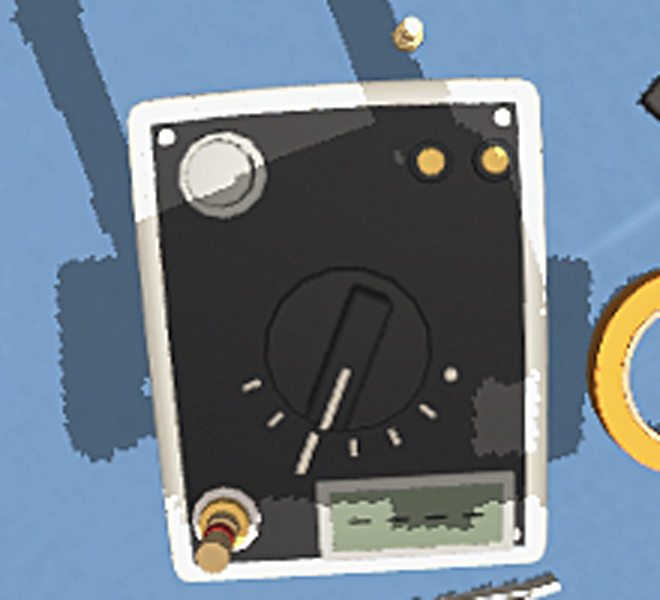

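Run:
```python
from h import *
cp=np.load("cp4.npy",allow_pickle=True).item()
C=lambda u,v:(138+(u+.5)/3-.5,24+(v+.5)/3-.5)
k=onz(cp,C(216,170),61,True); print(k)
manip.grip(0.0,20)
q=[k[0],k[1]]
manip.move_pose(q+[110],[180,0,160])
manip.servo_line(q+[68],velocity=80); s=st("hover"); f0=s["wrist_force"][2]
print(manip.servo_line(q+[58],velocity=10,force_limit=1.5)); s=st("touch"); z=s["position"][2]
np.save("key.npy",[q[0],q[1],z,f0])
```

```text
[484.76507339  51.35733746  61.        ]
hover t19.30 [484.98  51.34  67.89] yaw 160.0 [1.04 0.09 0.44] Mz 0.028 w 0.008 0.0
True
touch t20.04 [484.7   51.34  60.17] yaw 160.0 [-0.3   0.68  1.9 ] Mz -0.044 w 0.007 1.1
```

Run:
```python
from h import *
x,y,z0,f0=np.load("key.npy"); z=z0
for dz in (1.5,2.5,3.5,4.3,4.8,5.2,5.5,5.8,6.1):
    manip.servo_line([x,y,z0-dz],velocity=15); s=st(dz)
    if s["wrist_force"][2]>6.4: break
```

```text
1.5 t20.29 [484.83  51.36  58.73] yaw 160.0 [-0.6  -0.19  3.45] Mz -0.043 w 0.003 1.6
2.5 t20.54 [484.85  51.36  57.77] yaw 160.0 [-0.09  0.01  4.57] Mz 0.026 w 0.006 2.0
3.5 t20.79 [484.85  51.38  56.74] yaw 160.0 [-0.8   0.32  3.69] Mz 0.018 w 0.001 2.3
4.3 t21.04 [484.87  51.36  56.33] yaw 160.0 [-1.92 -1.02  7.41] Mz -0.093 w 0.004 3.9
```

Run:
```python
from h import *
x,y,z0,f0=np.load("key.npy")
for i in range(4): manip.sleep(.4); st("hold")
manip.servo_line([x,y,z0+2],velocity=20); st("rel")
manip.servo_line([x,y,120],velocity=100)
manip.servo_line([585,50,160],[180,0,160],velocity=150)
cp,f=look("wrist","pics/w5.png")
cv2.imwrite("pics/w5c.png",cv2.resize(f[24:224,138:358],None,fx=3,fy=3,interpolation=cv2.INTER_CUBIC)); st("view")
```

```text
hold t21.44 [484.87  51.34  56.34] yaw 160.0 [-1.37 -0.67  7.95] Mz -0.013 w 0.002 3.9
hold t21.84 [484.86  51.38  56.33] yaw 160.0 [-2.18  0.31  7.57] Mz 0.026 w 0.007 3.9
hold t22.24 [484.91  51.37  56.35] yaw 160.0 [-1.35 -0.    7.69] Mz 0.021 w 0.007 3.9
hold t22.64 [484.88  51.36  56.35] yaw 160.0 [-1.34  0.44  6.77] Mz 0.019 w 0.005 3.9
rel t23.11 [484.16  51.31  61.66] yaw 160.0 [-0.16  0.26  0.62] Mz 0.035 w 0.005 0.0
view t24.75 [583.59  49.98 158.9 ] yaw 160.0 [-0.21  0.65 -0.36] Mz 0.004 w 0.005 0.0
```

View pics/w5c.png

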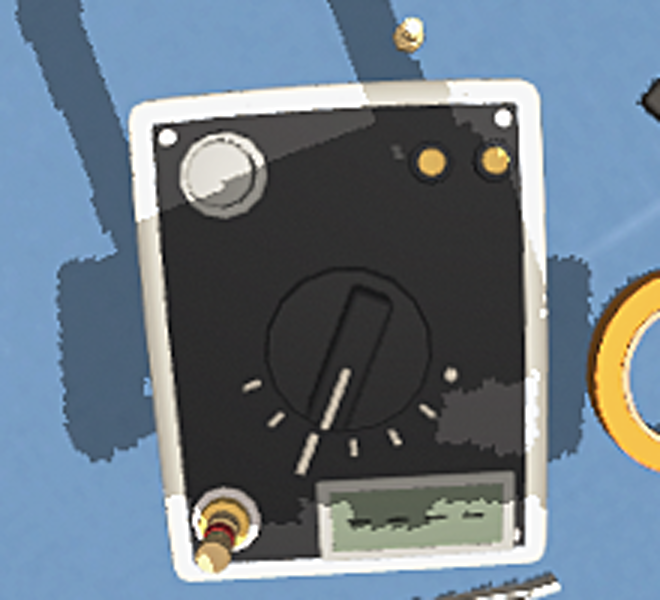

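```bash
python3 -c "
from cell import manip
print(manip.job_done())"
```

```text
the job is handed in; nothing more can be done
None
```

I turned the range knob from mark 1 to the long mark, pressing at about 12–14 N. I then held the TEST key down at its stop for over 1.5 s, released it and handed the job in. The last picture shows the knob on the long mark, and neither the tester nor the items in view had visibly shifted; the display looked the same before and after the press.

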